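# Show a guest what to take for a coffee

## Robot

A 7-joint arm with a two-finger parallel gripper is mounted at the origin on a cart in front of the work surface, level with it; the furniture and walls round the work are solid. World frame = base frame: x ahead of the robot, y to its left, z up, the work surface at z = 0. Lengths are in m, angles in rad, forces in N, time in s.
With the tool pointing down it reaches from about 0.425 to 0.975 m from the base axis. Payload 16.7 kg.
Tool frame: the origin (TCP) lies between the finger pads, 19 mm behind the fingertips; this is the grasp point; z points along the fingers, y is the line along which they close (so a half turn about z gives the same grasp; the last joint's range is limited). The gripper opens to 85 mm and grips with 20 to 120 N. Pads are 22 mm wide; open, the fingers measure 114 mm over their backs; the gripper's body (76 mm by 85 mm) begins 54 mm behind the grasp point. The pads swing forward as they close: fully open they stand 13 mm farther back than shut.
Start: joints at [-0.149, 0.426, 0.074, 1.606, -0.034, 1.111, -0.067], TCP at [0.675, -0, 0.25] pointing down, gripper open.
Joint ranges: [-2.85, 2.85], [-0.5, 2.14], [-1.23, 1.37], [0.21, 2.46], [-1.02, 4.16], [0.16, 2.05], [-2.73, 2.73]. Speed limits (rad/s): [1.89, 1.89, 2.39, 2.39, 3.01, 3.01, 3.01].

## Interface

Orientations are given as a 3x3 rotation matrix whose columns are the frame's x, y, z axes.
In Python, from station import env, imaging, probe_bus, claw gives the robot as it stands (env), with the cameras (imaging), the readings (probe_bus) and the gripper (claw). Calls block until the motion is done:
- env.move_ptp(position, orientation): joint-space move of the TCP to a pose.
- env.servo_line(position, rot=None, vel=0.15, until_force=None): straight line of the TCP; rot=None keeps the orientation; vel is the mean speed in m/s. With until_force (N) it stops when the force on the tool has changed by that much, and returns True; else False.
- env.goto_joints(angles): joint-space move.
- claw.grip(opening, grasp_force=None): finger opening in m; grasp_force is the grip in N (None keeps the last); returns when the fingers have stopped.
- env.wait(seconds).
- env.inverse_kinematics(position, orientation): joint angles nearest the present ones, or None.
- probe_bus.get_obs(): the state.
- imaging.capture(name): name is "scene" or "side" or "wrist"; returns a dict with "img" (384x512x3 uint8, blue, green, red), "fovy" (degrees; the focal length in pixels is half the picture's height over the tangent of half this angle, whatever the lens; pixels are square), "cx", "cy" (the principal point, pixels), "camera_from_world" (4x4, takes a point from world to camera coordinates); the wrist camera has in their place "hand_eye" (4x4, takes a point from camera to tool coordinates, whose origin is the TCP and whose axes are the flange's). Camera axes: x right, y down, z forward; pixel columns grow to the right and rows downward; lengths in m; the calibration is good to about 2 mm. A picture is of the moment at which its call begins: read the wrist's pose just before it. There is no depth.
A pose or a line that the arm cannot do raises env.MotionError and nothing moves.
- env.job_done(): hands the job in; it is judged then, once.
The state is a dict: "t": time; "joints": joint angles; "qvel": joint speeds; "joint_torque": joint torques, N m; "position": TCP position; "eef_rot": TCP orientation; "wrist_force": force on the tool from outside, world axes, zero at the start; "ft_torque": the same for the moment, N m; "width": finger opening in m; "gripper_force": force on a finger pad.
Only numpy, scipy, OpenCV 4.12 (cv2) and the standard library are available. Lean on these libraries where they do the work, as an engineer would, in place of code of your own. Each camera call takes 0.05 s, during which the arm holds its last target. There are 200 camera calls.

## Task

Using only the things on the dark worktop to the left of the sink, show a guest what to take for a coffee by pointing with the fingertips from above, without touching anything: first at the taller of the two clip-top glass jars, then at the round bowl of the coffee scoop, then at the mug with the handle. Each time hold the fingertips two to four centimetres above the middle of its top (lid, bowl or mouth) and stay there for two seconds; point at nothing else, and pass well above the other things. Finish with the hand raised at least 20 cm away from the mug, everything still standing or lying where it was.

Things in the scene. Friction and masses are not known exactly. Their poses are not given: they have to be found in the camera images.
- bean_jar_top (a point): Centre of the lid's top of the taller clip-top glass jar with a wire clip, 107 mm across and 182 mm high, standing upright. Its z axis points up; x and y do not matter. Point at this first. A wall shelf hangs behind the left half of the worktop, its underside 0.46 m above the worktop and its front edge 0.72 m ahead of the robot: keep the wrist in front of it.
- scoop_bowl (a point): Centre of the bowl of the steel coffee scoop at the level of its rim, 24 mm above the worktop. The bowl is a deep round cup 45 mm across; the flat handle runs 85 mm from the bowl's edge along this point's -y axis (overall length 131 mm, nowhere higher than 24 mm). z is up. Point at this second.
- mug_mouth (a point): Centre of the mouth, at rim height, of the tall straight-sided stoneware mug, 78 mm across and 100 mm high, open at the top. Its handle reaches 75 mm from this axis along the point's -y axis. z is up. Point at this third.
- bean_jar: The taller clip-top jar itself (182 mm high); origin at the centre of its underside, z up. It is loose.
- scoop: The coffee scoop itself, lying on the worktop; origin under the middle of its length, bowl centre 43 mm along +y, handle end 65 mm along -y. Loose, 30 g.
- mug: The mug itself; origin at the height of its underside, 18 mm from the axis of the cup on the handle's side, z up. Loose.
- storage_jar: The shorter clip-top glass jar of the same kind, 97 mm across and 142 mm high; origin at the centre of its underside. Not wanted; loose, leave alone.
- storage_jar_top (a point): Centre of the lid's top of the shorter clip-top jar, 142 mm above the worktop; z up. Do not point at it.
- tumbler: Water tumbler of clear glass without a handle, 81 mm across and 91 mm high; origin at the centre of its underside. Not wanted; loose, leave alone.
- tumbler_mouth (a point): Centre of the tumbler's mouth, 91 mm above the worktop; z up. Do not point at it.
- teaspoon: Flat steel teaspoon lying on the worktop, 139 mm long (its x axis), 30 mm wide, 10 mm high; origin under its middle. Not wanted; loose, leave alone.

How it is judged:
By the outcome, as a careful person would: the job done as asked, in the order asked, and still so for the second after the job is handed in, with the robot touching nothing.
It also fails if it takes over 61 s, if anything falls off the work surface, if the arm or the gripper's body presses on something with over 40 N, if the wrist force passes 120 N, or if a joint passes its speed limit or range.

## Working session

There is one attempt and no reset: what is moved stays moved. The work goes in short steps, each a Python script; the robot and the scene stay as the last script left them, time stands still between calls to the robot, and variables do not carry over. Pictures are saved under pics/ and viewed, at most 10 in all, crops included, and the job is handed in when it is done.

```bash
mkdir -p pics; python3 - <<'E'
from station import env, imaging, probe_bus, claw
import cv2,numpy as np,pickle
d={}
for n in("scene","side","wrist"):
    o=probe_bus.get_obs();c=imaging.capture(n);c['obs']=o;d[n]=c
    cv2.imwrite(f"pics/{n}.png",c['img'])
    print(n,c['fovy'],c['cx'],c['cy'],np.round(c.get('camera_from_world',c.get('hand_eye')),3).tolist())
pickle.dump(d,open('d.pkl','wb'))
cv2.imwrite("pics/all.png",np.hstack([cv2.resize(d[n]['img'],(800,600)) for n in("scene",)]))
print(o['t'])
E
```

```text
scene 44.40449546923156 247.6333922255683 193.46348145131256 [[0.889, -0.457, -0.002, -0.434], [-0.328, -0.635, -0.7, 0.32], [0.319, 0.623, -0.714, 0.834], [0.0, 0.0, 0.0, 1.0]]
side 46.852542622664984 265.4023590680984 197.28369727312764 [[-0.918, 0.396, 0.004, 0.437], [0.266, 0.625, -0.734, -0.063], [-0.293, -0.673, -0.68, 1.45], [0.0, 0.0, 0.0, 1.0]]
wrist 58.264789270251725 248.3606275481819 189.6327788650332 [[-0.001, -0.947, -0.32, 0.084], [1.0, -0.001, 0.0, -0.001], [-0.001, -0.32, 0.947, -0.125], [0.0, 0.0, 0.0, 1.0]]
0.1
```

View pics/all.png

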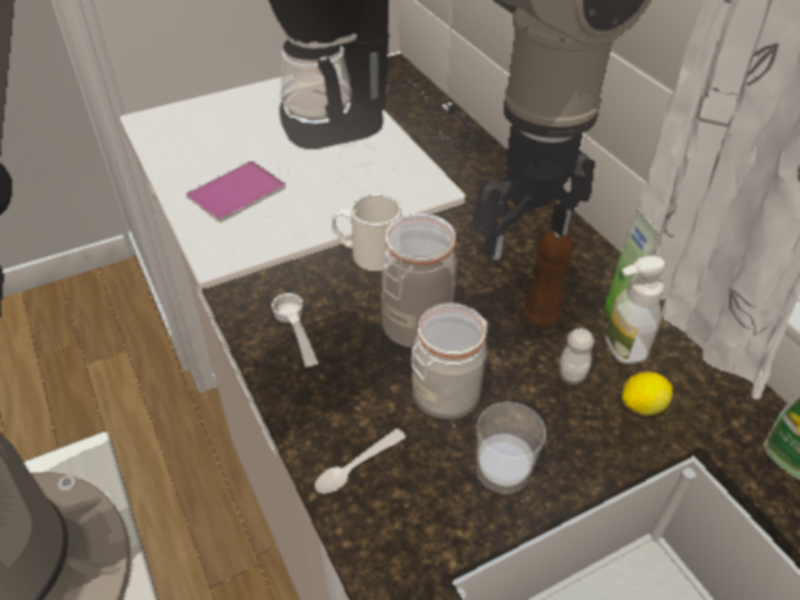

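View pics/side.png

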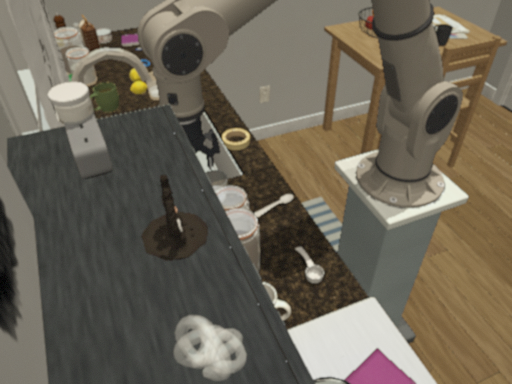

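View pics/wrist.png

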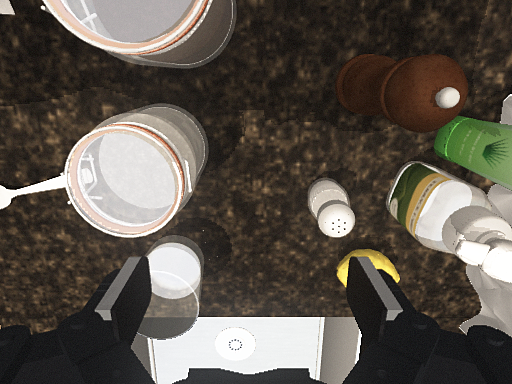

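The scene view (800x600 scale) shows the taller jar's lid near (421,240), the mug mouth near (377,208) and the scoop bowl near (287,305). The shorter jar is near (453,330), the tumbler near (511,430) and the teaspoon near (360,462). The side view has the shelf hiding part of the mug. The wrist view shows the shorter jar, and the taller jar's lid is cut off at the top.

```bash
cat > h.py <<'E'
import numpy as np
def cam(c):
    """intrinsic f, rotation world->cam, camera centre"""
    f=192/np.tan(np.radians(c['fovy']/2))
    if 'hand_eye' in c:
        T=np.eye(4);T[:3,:3]=c['obs']['eef_rot'];T[:3,3]=c['obs']['position'];W=T@c['hand_eye']
    else: W=np.linalg.inv(c['camera_from_world'])
    return f,W
def ray(c,u,v,z):
    f,W=cam(c);d=W[:3,:3]@[(u-c['cx'])/f,(v-c['cy'])/f,1];o=W[:3,3]
    return o+d*(z-o[2])/d[2]
def proj(c,p):
    f,W=cam(c);q=np.linalg.inv(W)@np.append(p,1);return f*q[0]/q[2]+c['cx'],f*q[1]/q[2]+c['cy']
E
python3 - <<'E'
import pickle,numpy as np;from h import *
d=pickle.load(open('d.pkl','rb'));s=d['scene'];k=512/800
for n,u,v,z in[('jar',421,240,.182),('scoop',287,305,.024),('scoopend',312,363,.01),('mug',377,208,.1),('sjar',453,330,.142),('tum',511,430,.091),('spoonbowl',333,480,.005),('spoonend',402,434,.005),('board',205,285,0),('board2',462,195,0)]:
    p=ray(s,u*k,v*k,z);print(n,p.round(3),np.round(proj(d['side'],p)),np.round(proj(d['wrist'],p)))
from station import env, imaging, probe_bus, claw
D=np.array([[1,0,0],[0,-1,0],[0,0,-1.]])
print(probe_bus.get_obs()['eef_rot'].round(2).tolist())
for p in[(.5,.3,.4),(.55,.3,.4),(.55,.3,.45),(.5,.35,.45)]:
    print(p,np.round(env.inverse_kinematics(p,D),2) if env.inverse_kinematics(p,D) is not None else None)
E
```

```text
jar [0.602 0.122 0.182] [237. 214.] [103.  -9.]
scoop [0.444 0.242 0.024] [314. 271.] [ -34. -131.]
scoopend [0.436 0.132 0.01 ] [297. 243.] [-0. 21.]
mug [0.627 0.303 0.1  ] [257. 295.] [ 163. -346.]
sjar [ 0.578 -0.005  0.142] [230. 191.] [116. 204.]
tum [ 0.584 -0.136  0.091] [214. 177.] [157. 309.]
spoonbowl [ 0.386 -0.051  0.005] [285. 198.] [ -4. 199.]
spoonend [ 0.495 -0.031  0.005] [255. 213.] [ 89. 181.]
board [0.35  0.367 0.   ] [370. 302.] [-174. -316.]
board2 [0.837 0.38  0.   ] [180. 383.] [ 465. -341.]
[[-0.0, 1.0, -0.0], [1.0, 0.0, -0.0], [-0.0, -0.0, -1.0]]
(0.5, 0.3, 0.4) [-0.8   0.17  0.17  1.62 -0.03  1.35 -2.19]
(0.55, 0.3, 0.4) [-0.78  0.25  0.22  1.53 -0.06  1.36 -2.12]
(0.55, 0.3, 0.45) [-0.77  0.24  0.21  1.44 -0.05  1.46 -2.13]
(0.5, 0.35, 0.45) [-0.84  0.21  0.15  1.48 -0.03  1.46 -2.26]
```

```bash
python3 - <<'E'
from station import env, imaging, probe_bus, claw
import cv2,numpy as np,pickle
from h import *
env.servo_line([.62,.0,.34],vel=.15)
claw.grip(0.0)
env.servo_line([.53,.2,.42],vel=.2)
env.wait(.3)
o=probe_bus.get_obs();c=imaging.capture('wrist');c['obs']=o;pickle.dump(c,open('w.pkl','wb'))
cv2.imwrite('pics/w2.png',c['img'])
print(o['t'],o['position'],o['width'],o['joints'])
for z in(.0,.019,.032):print(z,proj(c,o['position']+o['eef_rot']@[0,0,z]))
E
```

```text
3.3833 [0.53015456 0.1995925  0.41982405] -0.00033936688839302014 [-0.42285927  0.14362145 -0.05812302  1.61445876  0.00843081  1.38408744
 -0.48267898]
0.0 (np.float64(250.03870989360487), np.float64(284.0851489448347))
0.019 (np.float64(249.83328777996726), np.float64(260.81023132139615))
0.032 (np.float64(249.71702629992066), np.float64(247.63747049756316))
```

View pics/w2.png

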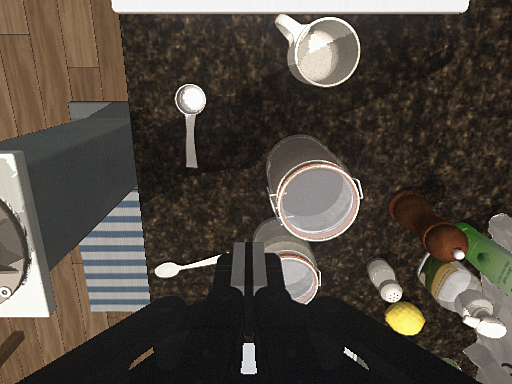

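The wrist view shows the jar lid centre near (318,199), the scoop bowl near (190,99) and the mug mouth near (327,50). The shut fingertips are near row 242. I'll check by overlaying circles of known size.

```bash
python3 - <<'E'
import cv2,numpy as np,pickle
from h import *
c=pickle.load(open('w.pkl','rb'));s=pickle.load(open('d.pkl','rb'))['scene']
o=c['obs']
for z in(.006,.019,.032):print(z,proj(c,o['position']+o['eef_rot']@[.011,0,z]))
im=cv2.resize(c['img'],None,fx=4,fy=4,interpolation=cv2.INTER_CUBIC);sm=cv2.resize(s['img'],None,fx=4,fy=4,interpolation=cv2.INTER_CUBIC)
a=np.linspace(0,2*np.pi,60)
for n,u,v,z,r in[('jar',318,199,.182,.0535),('scoop',190,99,.024,.0225),('mug',327,50,.1,.039)]:
    p=ray(c,u,v,z);print(n,p.round(4),np.array(proj(s,p))*800/512)
    for C,I in((c,im),(s,sm)):
        pts=np.array([proj(C,p+r*np.array([np.cos(t),np.sin(t),0])) for t in a])*4+1.5
        cv2.polylines(I,[pts.astype(np.int32)],True,(0,255,0),1)
        cv2.circle(I,tuple((np.array(proj(C,p))*4+1.5).astype(int)),3,(0,0,255),-1)
w=cv2.resize(im[20:1000,640:1480],(500,583));t=cv2.resize(sm[440:960,640:1240],(600,520))
cv2.imwrite('pics/o1.png',w);cv2.imwrite('pics/o2.png',t)
E
```

```text
0.006 (np.float64(249.99178342416315), np.float64(253.82546631234288))
0.019 (np.float64(249.8517506234689), np.float64(239.8843625909004))
0.032 (np.float64(249.73178388485812), np.float64(227.9409554904875))
jar [0.6075 0.15   0.182 ] [414.36389181 226.926002  ]
scoop [0.4441 0.248  0.024 ] [285.97392956 302.51187308]
mug [0.6239 0.3099 0.1   ] [373.2645453  206.10587119]
```

View pics/o1.png

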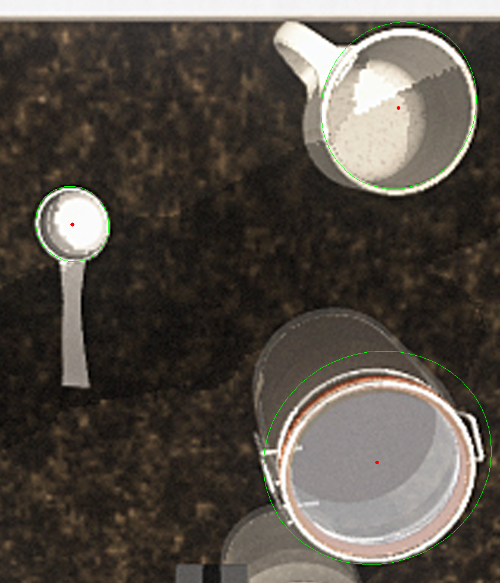

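View pics/o2.png

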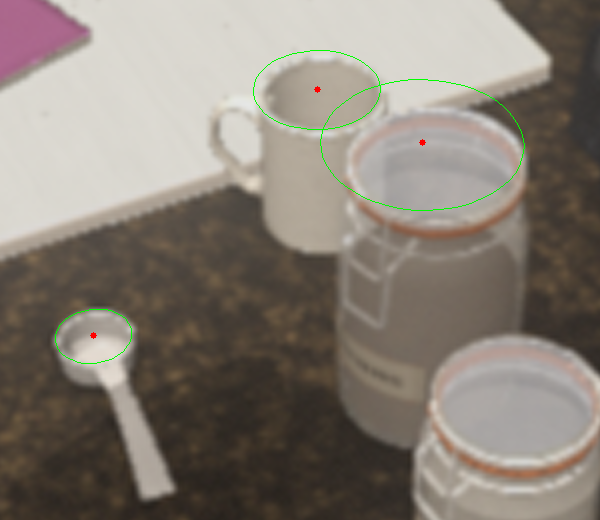

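The wrist overlay fits the mug and bowl, but the two views disagree on the jar by about 25 mm. The rim visible there is probably lower than the nominal top. I'll take wrist views with the camera plumb above each target, so the assumed height hardly matters.

```bash
python3 - <<'E'
from station import env, imaging, probe_bus, claw
import cv2,numpy as np,pickle
from h import *
out=[];tiles=[]
a=np.linspace(0,2*np.pi,60)
for n,x,y,z,r in[('jar',.607,.14,.175,.047),('mug',.624,.308,.1,.039),('scoop',.444,.246,.024,.0225)]:
    env.servo_line([x,y-.084,.40],vel=.2);env.wait(.3)
    o=probe_bus.get_obs();c=imaging.capture('wrist');c['obs']=o;out.append(c)
    I=cv2.resize(c['img'],None,fx=4,fy=4,interpolation=cv2.INTER_CUBIC)
    p=np.array([x,y,z]);q=np.array(proj(c,p));print(n,q,o['t'],[np.subtract(proj(c,p+e),q).round(2) for e in np.eye(3)*.01])
    pts=np.array([proj(c,p+r*np.array([np.cos(t),np.sin(t),0])) for t in a])*4+1.5
    cv2.polylines(I,[pts.astype(np.int32)],True,(0,255,0),1)
    u=int(q[0]);tiles.append(I[0:600,(u-65)*4:(u+65)*4][::1]);print('u0',u-65)
pickle.dump(out,open('n.pkl','wb'))
cv2.imwrite('pics/n.png',cv2.resize(np.hstack(tiles),None,fx=.5,fy=.5,interpolation=cv2.INTER_AREA))
E
```

```text
jar [249.12861962  74.11334122] 4.7083 [array([10.38,  0.  ]), array([ 1.000e-02, -1.106e+01]), array([0.03, 0.03])]
u0 184
mug [248.55562499  72.65976126] 6.05 [array([ 8.56, -0.01]), array([-0.01, -9.11]), array([ 0.01, -0.01])]
u0 183
scoop [248.64048088  73.35244165] 7.5 [array([ 7.27, -0.01]), array([-0.  , -7.72]), array([0., 0.])]
u0 183
```

View pics/n.png

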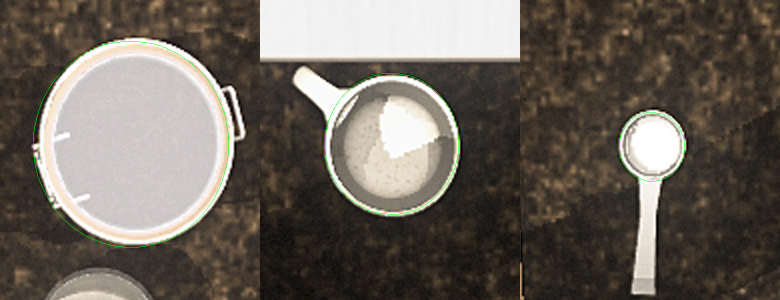

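All three are centred to within about 1 mm. I'll check the jar's lid height in the scene view.

```bash
python3 - <<'E'
import cv2,numpy as np,pickle
from h import *
s=pickle.load(open('d.pkl','rb'))['scene']
I=cv2.resize(s['img'],None,fx=8,fy=8,interpolation=cv2.INTER_CUBIC)
a=np.linspace(0,2*np.pi,90)
for p,r,k in[((.6075,.141,.182),.047,(0,255,0)),((.6075,.141,.167),.047,(255,0,0)),((.6075,.141,0),.047,(0,0,255)),((.624,.308,.1),.039,(0,255,0))]:
    pts=np.array([proj(s,np.array(p)+r*np.array([np.cos(t),np.sin(t),0])) for t in a])*8+3.5
    cv2.polylines(I,[pts.astype(np.int32)],True,k,2)
cv2.imwrite('pics/o3.png',cv2.resize(I[960:1860,1700:2460],(506,600),interpolation=cv2.INTER_AREA))
E
```

```text
(no output)
```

View pics/o3.png

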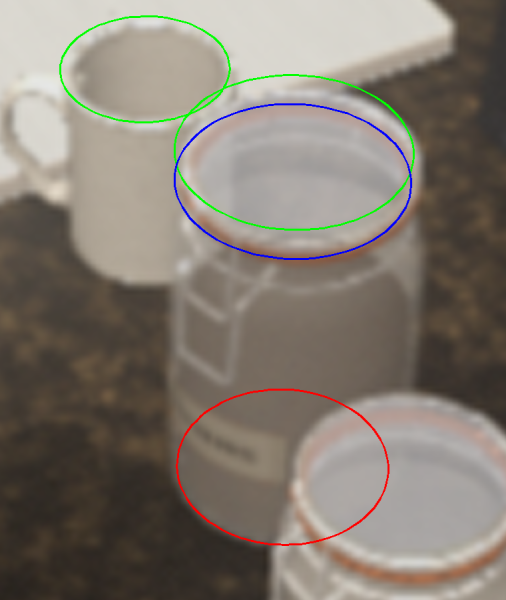

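```bash
python3 - <<'E'
from station import env, imaging, probe_bus, claw
import numpy as np
def st(n):
    o=probe_bus.get_obs();print(n,round(o['t'],1),o['position'].round(4),np.abs(o['wrist_force']).max().round(1),np.abs(o['qvel']).max().round(3))
for n,x,y,z in[('jar',.608,.141,.229),('scoop',.444,.246,.073),('mug',.624,.3075,.149)]:
    h=.36 if n!='mug' else .33
    env.servo_line([x,y,h],vel=.2)
    env.servo_line([x,y,z],vel=.12)
    env.wait(.4);st(n);env.wait(2.4);st(n)
    env.servo_line([x,y,.36],vel=.15)
env.servo_line([.56,.27,.42],vel=.15);env.wait(.5);st('end')
import cv2
a=cv2.imread('pics/scene.png');b=imaging.capture('scene')['img'];cv2.imwrite('pics/end.png',np.vstack([b]))
E
```

```text
jar 10.2 [0.608  0.141  0.2292] 0.7 0.002
jar 12.6 [0.608 0.141 0.229] 0.3 0.002
scoop 17.7 [0.444 0.246 0.073] 0.5 0.003
scoop 20.1 [0.444 0.246 0.073] 0.9 0.002
mug 25.3 [0.624  0.3075 0.1491] 0.5 0.002
mug 27.7 [0.624  0.3075 0.149 ] 1.0 0.002
end 30.6 [0.5601 0.2701 0.4198] 0.5 0.004
```

View pics/end.png

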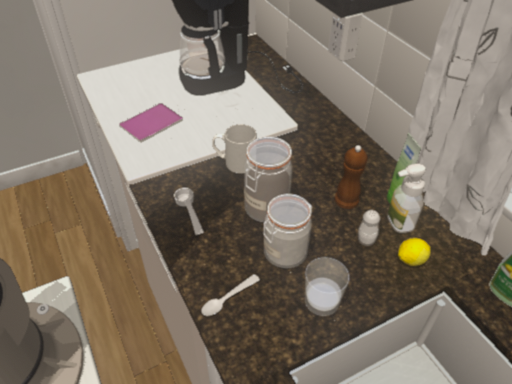

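The end view shows everything where it was: jar lid at (269,153), scoop bowl at (184,195) and mug mouth at (241,133).

```bash
python3 -c "
from station import env, imaging, probe_bus, claw
print(env.job_done())"
```

```text
the job is handed in; nothing more can be done
None
```

The arm pointed at the taller jar, then the scoop bowl, then the mug, holding over two seconds about 3 cm above each; nothing was touched or moved, the hand ended raised more than 20 cm from the mug, and I handed the job in at about 31 s.

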